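# Release the air key left latched on

### The arm

A 7-joint arm with a two-finger parallel gripper is mounted at the origin on the work surface. World frame = base frame: x ahead of the robot, y to its left, z up, the work surface at z = 0. Lengths are in m, angles in rad, forces in N, time in s.
With the tool pointing down it reaches from about 0.4 to 0.85 m from the base axis. Payload 4.5 kg.
Tool frame: the origin (TCP) lies at the very end of the fingers, on their centre line; the grasp point (between the pads) lies 19 mm behind it (r.pinch_z is the distance from the TCP to the grasp point, in m); x points along the fingers, y is the direction in which the jaws open and shut, and the axes are right-handed (so a half turn about x gives the same grasp; the last joint's range is limited). The gripper opens to 88 mm and grips with 3 to 60 N. Pads are 18 mm wide; open, the fingers measure 123 mm over their backs; the gripper's body (75 mm by 187 mm) begins 45 mm behind the grasp point.
Start: joints at [-1.156, 0.689, -0.195, 1.565, 0.157, 0.902, -0.215], TCP at [0.232, 0.58, 0.239] pointing down, gripper open.
Joint ranges: [-3.01, 3.01], [-0.46, 2.08], [-1.47, 1.51], [0.13, 2.56], [-1, 4.14], [0.04, 2.09], [-2.66, 2.66]. Speed limits (rad/s): [2.57, 2.57, 3.14, 3.14, 3.14, 3.14, 3.14].

### API

Orientations are given as a unit quaternion [x, y, z, w].
In Python, from plant import telemetry, cams, job, r gives the robot as it stands.
- The arm moves only by the tool send_rows, never from a script. Its argument "commands" is one flat list of numbers, 7 for each row, row after row: the shift along the world's x, y, z as a fraction of full scale, then the turn, a rotation vector about the world's x, y, z as a fraction of full scale, then the closure, from 0 (fully open) to 1 (shut). In form: [dx, dy, dz, wx, wy, wz, claw, dx, dy, dz, wx, wy, wz, claw, ...]. A call has 1 to 12 rows; each row shifts and turns the pose as measured when the row begins; what a row does not reach is not made up. Full scale, the value 1, is 250 mm for a shift and 90 degrees for a turn. A row lasts 1/10 s, in which the tool goes at most 50 mm and 8.59 degrees, less where a joint would pass 70% of its speed; a pose out of reach is approached as far as the arm can. A call with a number of a shift or a turn outside -1 to 1 is refused whole. A call with a gripper value outside its range is refused whole. The fingers move at their own pace and stop on an object; "newtons" is the grip in N (left out, the last holds). Time passes only in rows, so rows that do not move let the fingers close. It gives the time, the measured TCP pose, the force and the opening at its end, in the units of the state.
- telemetry.get_state(): the state, without advancing time (a new reading comes with each control period).
- cams.snapshot(name): name is "scene" or "top" or "wrist"; returns a dict with "image" (384x512x3 uint8, blue, green, red), "intrinsics" (3x3 intrinsics, pixels), "world_to_cam" (4x4, takes a point from world to camera coordinates). Camera axes: x right, y down, z forward; pixel columns grow to the right and rows downward; lengths in m; the calibration is good to about 2 mm. A picture is of the moment at which its call begins. There is no depth.
- job.finish_job(): hands the job in, once; it reports no verdict.
The state is a dict: "clock": time; "q": joint angles; "qd": joint speeds; "joint_torque": joint torques, N m; "tool_pos": TCP position; "eef_rot": TCP orientation; "contact_force": force on the tool from outside, world axes, zero at the start; "moment": the same for the moment, N m; "opening": opening from 0.0 (shut) to 1.0 (fully open).
Only numpy, scipy, OpenCV 4.12 (cv2) and the standard library are available. Lean on these libraries where they do the work, as an engineer would, in place of code of your own. Each camera call takes 0.05 s, during which the arm holds its last target.

### The job

One of the four identical keys on the compressed-air valve box has been left latched down. With the fingertips, lightly tap all four keys one after another from left to right as seen from the robot, without pushing any raised key past half of its travel and without releasing the latched one yet; then take the finger off, go to the latched key and press it down until it lets go and springs up, so that all four keys stand fully raised. Grasp and lift nothing, and leave the things standing around where they are.

Things in the scene. Friction and masses are not known exactly. Their poses are not given: they have to be found in the camera images.
- valve_box: Grey compressed-air valve box, 160 mm deep (x) by 260 mm wide (y), fixed on the table, its flat deck 60 mm above the table. Four keys in a row on its front half; brass outlets at its back. Origin: centre of its underside, on the table. Its own x axis points away from the robot, its y axis along the row to the robot's left, z up.
- key1: Key 1, leftmost as seen from the robot; centred at x = -30 mm, y = +75 mm in the box's frame. All four keys are alike: white plastic caps in dark surrounds, 36 mm along the box's x by 26 mm along its y, 24 mm free between caps, moving only straight up and down. Origin: centre of the top face, 80 mm above the table when raised, 71 mm when latched, 66 mm fully down. Exactly one starts latched, any of the four.
- key2: Key 2, second from the left; centred at x = -30 mm, y = +25 mm in the box's frame. Otherwise as key 1. A raised key is sprung: it starts to give at 3 N and yields 1 mm per further 0.7 N (about 8 N at half travel, 7 mm; about 13 N fully down, 14 mm), and springs back up when let go.
- key3: Key 3, third from the left; centred at x = -30 mm, y = -25 mm in the box's frame. Otherwise as key 1. A latched key stands 9 mm lower and feels solid up to about 9 N. Pushed 2 mm or more below its latched height (about 11 N; fully down 13 N) its latch lets go, and it rises by itself to the raised height when the finger is taken off.
- key4: Key 4, rightmost; centred at x = -30 mm, y = -75 mm in the box's frame. Otherwise as key 1.
- spool: Small thread spool, 34 mm wide, 32 mm tall, standing on the rear of the valve box. Loose; to be left where it is. Origin: centre of its underside.
- tack_jar: Small steel-lidded jar, 38 mm wide, 36 mm tall, standing on the rear of the valve box. Loose; to be left where it is. Origin: centre of its underside.
- sofa_foot: Tapered wooden sofa foot, 54 mm wide, 75 mm tall, standing left of the box. Loose; to be left where it is. Origin: centre of its underside.
- castor: Furniture castor, 55 mm plate, about 72 mm tall, standing right of the box. Loose; to be left where it is. Origin: centre of its underside.
- hammer: Hammer with a 240 mm handle lying on the table well to the left of the box. Loose; to be left where it is. Origin: in the handle, on the underside.
- glue_bottle: White glue bottle, 56 mm wide, 150 mm tall, behind the box. Loose; to be left where it is. Origin: centre of its underside.
- corner_block: Wooden corner block 60 x 45 x 30 mm, behind the box. Loose; to be left where it is. Origin: centre of its underside.

How it is judged:
On the way, in this order (a step that is already met when the one before it is completed fails the run):
1. key 1 is tapped (contact force between the fingers and key1 above 0.3 N), for 0.02 s.
2. key 2 is tapped (contact force between the fingers and key2 above 0.3 N), for 0.02 s.
3. key 3 is tapped (contact force between the fingers and key3 above 0.3 N), for 0.02 s.
4. key 4 is tapped (contact force between the fingers and key4 above 0.3 N), for 0.02 s.
5. the finger is off the keys again, and one key is still latched (contact force between the fingers and key1 below 0.05 N and contact force between the fingers and key2 below 0.05 N and contact force between the fingers and key3 below 0.05 N and contact force between the fingers and key4 below 0.05 N and z of any of key1, key2, key3, key4 in the frame of valve_box below 0.075 m), for 0.05 s.
6. the latched key is released: all four keys stand raised (z of each of key1, key2, key3, key4 in the frame of valve_box above 0.0785 m), for 0.2 s.
At the end, for the whole second after the job is handed in: All four keys stand within 1.5 mm of the raised height (80 mm), and each loose thing lies within 15 mm of where it started (all of step 6 and distance of each of spool, tack_jar, sofa_foot, castor, hammer, glue_bottle, corner_block from where it was at the start of the episode below 0.015 m); the robot touches nothing.
It fails at once if a key that was raised is pushed past half of its travel (more than 7 mm down) ((z of key1 in the frame of valve_box below 0.073 m and distance of key1 from where it was at the start of the episode above 0.007 m) or (z of key2 in the frame of valve_box below 0.073 m and distance of key2 from where it was at the start of the episode above 0.007 m) or (z of key3 in the frame of valve_box below 0.073 m and distance of key3 from where it was at the start of the episode above 0.007 m) or (z of key4 in the frame of valve_box below 0.073 m and distance of key4 from where it was at the start of the episode above 0.007 m)).
It fails at once if a loose thing is shifted or lifted by more than 15 mm (distance of any of spool, tack_jar, sofa_foot, castor, hammer, glue_bottle, corner_block from where it was at the start of the episode above 0.015 m).
It also fails if it takes over 50 s, if anything falls off the work surface, if the arm or the gripper's body presses on something with over 40 N, if the wrist force passes 120 N, or if a joint passes its speed limit or range.

## Working session

There is one attempt and no reset: what is moved stays moved. The work goes in short steps, Python scripts to look and compute and a tool call to move; the robot and the scene stay as the last step left them, time stands still between calls to the robot, and variables do not carry over. Pictures are saved under pics/ and viewed, and the job is handed in when it is done.

Besides the shell and the picture viewer there is one more tool, called after ">>>" as name(argument=value, ...) on one line, values as JSON. send_rows: Moves the arm, as the interface text tells. Its arguments: {"type":"object","properties":{"commands":{"type":"array"},"newtons":{"type":"number"}},"required":["commands"]}

```bash
mkdir -p pics; ls; python3 - <<'E'
from plant import telemetry, cams, job, r
import cv2
s=telemetry.get_state(); print(s)
for n in ["scene","top","wrist"]:
    c=cams.snapshot(n); cv2.imwrite(f"pics/{n}0.png",c["image"]); print(n,c["intrinsics"].tolist(),c["world_to_cam"].round(4).tolist())
E
```

```text
pics
{'clock': 0.0, 'q': array([-1.15617621,  0.68999139, -0.19454145,  1.56633998,  0.15729781,
        0.90249283, -0.21508562]), 'qd': array([ 2.49372729e-05, -6.70491948e-04,  2.51435319e-04,  8.03548822e-05,
       -8.29604733e-04, -1.41676922e-03,  8.69336493e-04]), 'joint_torque': array([ 1.05750118e-03, -5.27558613e+01, -1.26671333e+00, -1.53425288e+01,
       -5.25925658e-02,  6.59287631e-03,  1.75817991e-04]), 'tool_pos': array([0.23209772, 0.57962593, 0.23790719]), 'eef_rot': array([ 0.13314252,  0.69441825, -0.13443162,  0.69425103]), 'contact_force': array([ 0.97283825, -0.83011826, -0.3749314 ]), 'moment': array([-0.02128425,  0.00074355, -0.0069529 ]), 'opening': 0.9976899892246002}
scene [[375.28010747221026, 0.0, 256.37268025433036], [0.0, 375.28010747221026, 195.98885472740665], [0.0, 0.0, 1.0]] [[0.4328, 0.9015, 0.0009, -0.3611], [0.7203, -0.3453, -0.6016, -0.3857], [-0.5421, 0.261, -0.7988, 1.2686], [0.0, 0.0, 0.0, 1.0]]
top [[472.42760734797804, 0.0, 243.60252975405726], [0.0, 472.42760734797804, 197.08335037249483], [0.0, 0.0, 1.0]] [[0.0196, -0.9998, 0.005, 0.0949], [-0.9887, -0.0201, -0.1482, 0.6539], [0.1483, -0.002, -0.9889, 1.0241], [0.0, 0.0, 0.0, 1.0]]
wrist [[298.01869756060665, 0.0, 255.27000517254206], [0.0, 298.01869756060665, 192.68919826679982], [0.0, 0.0, 1.0]] [[0.371, 0.9286, -0.0009, -0.6251], [0.8909, -0.3557, 0.2826, -0.0385], [0.2622, -0.1057, -0.9592, 0.3892], [0.0, 0.0, 0.0, 1.0]]
```

View pics/scene0.png

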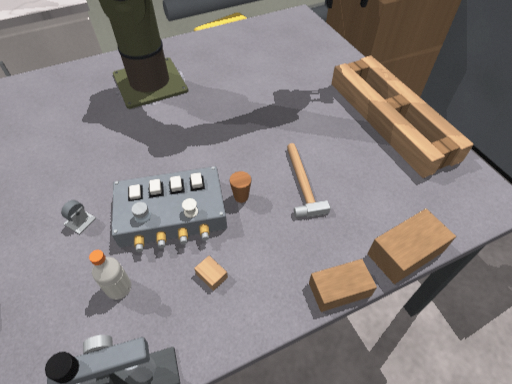

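View pics/top0.png

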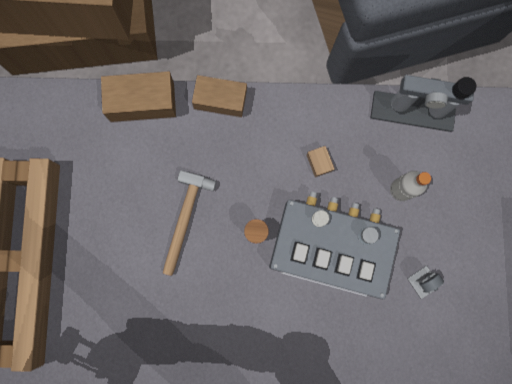

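View pics/wrist0.png

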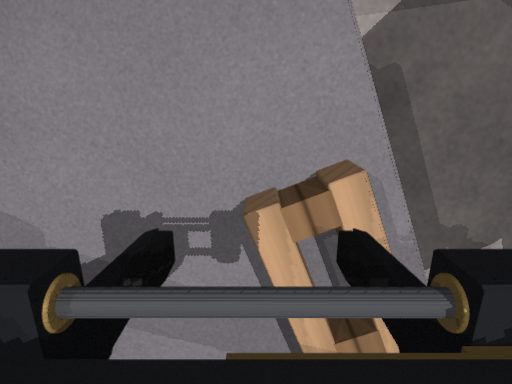

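The scene view shows the box with its keys at about (135,191)–(197,181). In the top view the keys are at about (301,253), (323,259), (345,265) and (367,271), with the foot at (257,231), the castor at (428,282), and the jar and spool behind the keys. Next I'll measure the key caps.

```bash
cat > h.py <<'E'
import numpy as np, cv2
def ray(c,u,v,z):
    K=c["intrinsics"];T=c["world_to_cam"];R=T[:3,:3];o=-R.T@T[:3,3]
    d=R.T@np.linalg.solve(K,[u,v,1.0]); return o+d*(z-o[2])/d[2]
def proj(c,p):
    T=c["world_to_cam"];q=c["intrinsics"]@(T[:3,:3]@np.asarray(p)+T[:3,3]);return q[:2]/q[2]
def tri(cs,uvs):
    A=[];b=[]
    for c,(u,v) in zip(cs,uvs):
        T=c["world_to_cam"];R=T[:3,:3];o=-R.T@T[:3,3];d=R.T@np.linalg.solve(c["intrinsics"],[u,v,1.0]);d/=np.linalg.norm(d)
        P=np.eye(3)-np.outer(d,d);A.append(P);b.append(P@o)
    return np.linalg.solve(sum(A),sum(b))
def keys(c,roi,thr=165):
    x0,y0,x1,y1=roi;im=c["image"][y0:y1,x0:x1]
    h=cv2.cvtColor(im,cv2.COLOR_BGR2HSV);m=((h[...,2]>thr)&(h[...,1]<50)).astype(np.uint8)
    n,l,s,ce=cv2.connectedComponentsWithStats(m)
    return [(ce[i]+[x0,y0],s[i].tolist()) for i in range(1,n) if s[i][4]>25]
E
python3 - <<'E'
from plant import cams
from h import *
cs={}
for n,roi in [("top",(270,200,410,300)),("scene",(105,165,235,250))]:
    c=cams.snapshot(n);cs[n]=c
    for k in keys(c,roi):
        print(n,k[0].round(1),k[1],ray(c,*k[0],.08).round(4))
    x0,y0,x1,y1=roi
    cv2.imwrite(f"pics/crop_{n}.png",cv2.resize(c["image"][y0:y1,x0:x1],None,fx=5,fy=5,interpolation=cv2.INTER_CUBIC))
E
```

```text
top [320.1 218.2] [42, 11, 17, 16, 195] [ 0.6038 -0.0604  0.08  ]
top [300.3 252.2] [24, 44, 14, 17, 169] [ 0.5289 -0.0172  0.08  ]
top [322.6 258.3] [46, 50, 14, 17, 167] [ 0.5168 -0.0655  0.08  ]
top [345.1 264.4] [69, 56, 14, 17, 165] [ 0.5048 -0.114   0.08  ]
top [366.5 270.5] [90, 62, 14, 17, 163] [ 0.4926 -0.1601  0.08  ]
scene [164.2 198.4] [7, 0, 112, 69, 3743] [ 0.5594 -0.1061  0.08  ]
```

View pics/crop_top.png

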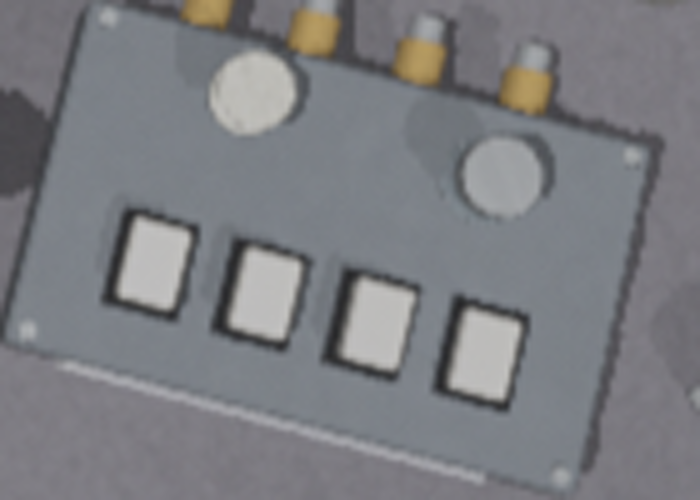

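View pics/crop_scene.png

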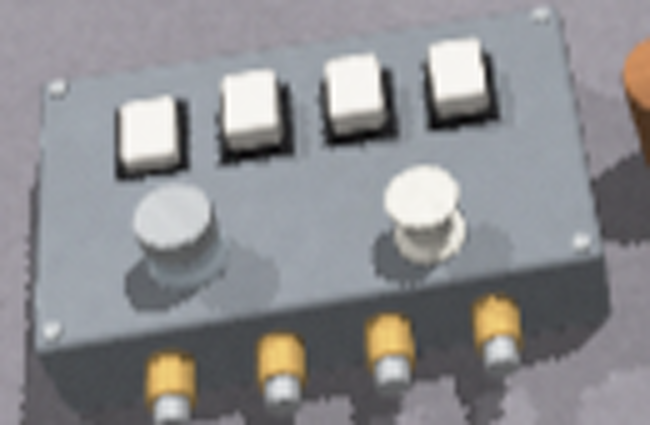

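```bash
cat >> h.py <<'E'
from scipy.spatial.transform import Rotation as Ro
K1=np.array([.5289,-.0172]);K3=np.array([.5048,-.114])
BY=(K1-K3)/np.linalg.norm(K1-K3);BX=np.array([BY[1],-BY[0]])
KEYS=[K1-BY*.05*i for i in range(4)]
def rot_to(R):
    best=None
    for s in (1,-1):
        y=np.array([*(s*BX),0]);x=np.array([0,0,-1.]);z=np.cross(x,y)
        T=Ro.from_matrix(np.column_stack([x,y,z]));d=(T*R.inv()).as_rotvec()
        if best is None or np.linalg.norm(d)<np.linalg.norm(best):best=d
    return best
E
python3 - <<'E'
from plant import telemetry,cams
from h import *
s=telemetry.get_state();R=Ro.from_quat(s["eef_rot"]);print(R.as_matrix().round(3),s["q"].round(2))
print("rot frac",(rot_to(R)/(np.pi/2)).round(4),np.degrees(rot_to(R)).round(1))
print("yaw",np.degrees(np.arctan2(BX[1],BX[0])),[k.round(4).tolist() for k in KEYS])
c=cams.snapshot("top"); c2=cams.snapshot("scene")
for i,k in enumerate(KEYS):
  print([(proj(c,[*k,z]).round(1).tolist(),proj(c2,[*k,z]).round(1).tolist()) for z in(.08,.071)])
# scene key tops
im=c2["image"];h=cv2.cvtColor(im,cv2.COLOR_BGR2HSV)
for thr in (200,215,225,235):
  print(thr,[(k[0].round(1).tolist(),k[1][2:]) for k in keys(c2,(105,165,235,250),thr)])
E
```

```text
[[-0.     0.372  0.928]
 [-0.001  0.928 -0.372]
 [-1.    -0.001  0.   ]] [-1.16  0.69 -0.19  1.57  0.16  0.9  -0.22]
rot frac [ 3.000e-04 -4.000e-04 -9.129e-01] [  0.   -0.  -82.2]
yaw -13.980521842398153 [[0.5289, -0.0172], [0.5168, -0.0657], [0.5047, -0.1142], [0.4927, -0.1628]]
[([300.3, 252.2], [195.7, 176.7]), ([299.8, 252.4], [196.2, 179.1])]
[([322.7, 258.3], [175.1, 179.9]), ([322.0, 258.4], [175.7, 182.3])]
[([345.2, 264.4], [154.1, 183.2]), ([344.3, 264.4], [154.9, 185.5])]
[([367.8, 270.5], [132.9, 186.4]), ([366.7, 270.5], [133.9, 188.8])]
200 [([195.9, 178.2], [11, 12, 110]), ([175.3, 181.4], [11, 12, 111]), ([154.5, 184.5], [11, 12, 113]), ([134.4, 190.0], [11, 13, 114]), ([189.6, 204.6], [16, 18, 155]), ([138.8, 207.4], [15, 12, 129])]
215 [([196.0, 178.1], [11, 12, 106]), ([175.3, 181.3], [11, 12, 108]), ([154.5, 184.6], [10, 12, 109]), ([134.4, 190.1], [10, 13, 109]), ([188.7, 203.8], [14, 12, 132])]
225 [([195.9, 178.2], [11, 11, 98]), ([175.4, 181.4], [10, 12, 100]), ([154.4, 184.6], [10, 12, 106]), ([134.2, 190.3], [10, 12, 97]), ([188.8, 203.9], [14, 11, 123])]
235 [([195.7, 178.4], [10, 10, 85]), ([175.1, 181.6], [10, 10, 88]), ([154.2, 184.8], [10, 11, 89]), ([134.0, 190.3], [9, 11, 88]), ([188.9, 203.8], [13, 11, 107])]
```

Both views agree that key 4 is the latched one: in the scene view it sits 2.4 px lower than the row, and in the top view it is shifted 1.1 px. I'll close the fingers, turn the jaws along the box's x axis and go over key 1.

>>> send_rows(commands=[0.08, -0.16, 0, 0, 0, -0.065, 1, 0.08, -0.16, 0, 0, 0, -0.065, 1, 0.08, -0.16, 0, 0, 0, -0.065, 1, 0.08, -0.16, 0, 0, 0, -0.065, 1, 0.08, -0.16, 0, 0, 0, -0.065, 1, 0.08, -0.16, 0, 0, 0, -0.065, 1, 0.08, -0.16, 0, 0, 0, -0.065, 1, 0.08, -0.16, 0, 0, 0, -0.065, 1, 0.08, -0.16, 0, 0, 0, -0.065, 1, 0.08, -0.16, 0, 0, 0, -0.065, 1], newtons=20)

```text
clock: 1.35
tool_pos: [0.4323, 0.1734, 0.2398]
eef_rot: [0.468, 0.534, -0.459, 0.534]
contact_force: [1.0, 0.7, -0.8]
opening: 0.118
```

```bash
cat > st.py <<'E'
from plant import telemetry
from h import *
import sys
s=telemetry.get_state();R=Ro.from_quat(s["eef_rot"]);p=s["tool_pos"]
print("t",round(s["clock"],2),"p",p.round(4),"F",s["contact_force"].round(2),"open",round(s["opening"],3),"q",s["q"].round(2))
print("rotfrac",(rot_to(R)/(np.pi/2)).round(4))
for i,k in enumerate(KEYS): print(i+1,"mm",((k-p[:2])*1e3).round(1),"frac",((k-p[:2])/.25).round(4),"dz frac to .080",round((.08-p[2])/.25,4))
E
python3 st.py
```

```text
t 1.35 p [0.4323 0.1734 0.2398] F [ 1.02  0.7  -0.77] open 0.118 q [-0.51  0.48  0.05  2.05 -0.05  0.6  -0.29]
rotfrac [-0.0052  0.0065 -0.2461]
1 mm [  96.6 -190.6] frac [ 0.3866 -0.7624] dz frac to .080 -0.6393
2 mm [  84.6 -239.1] frac [ 0.3383 -0.9565] dz frac to .080 -0.6393
3 mm [  72.5 -287.6] frac [ 0.29   -1.1506] dz frac to .080 -0.6393
4 mm [  60.4 -336.2] frac [ 0.2416 -1.3446] dz frac to .080 -0.6393
```

>>> send_rows(commands=[0.08, -0.15, -0.08, 0, 0, -0.05, 1, 0.08, -0.15, -0.08, 0, 0, -0.05, 1, 0.08, -0.15, -0.08, 0, 0, -0.05, 1, 0.08, -0.15, -0.08, 0, 0, -0.05, 1, 0.06, -0.14, -0.08, 0, 0, -0.05, 1, 0, 0, 0, 0, 0, 0, 1, 0, 0, 0, 0, 0, 0, 1])

```text
clock: 2.05
tool_pos: [0.5353, -0.0261, 0.1379]
eef_rot: [0.571, 0.422, -0.558, 0.43]
contact_force: [-0.2, -0.5, -0.2]
opening: 0.004
```

```bash
python3 st.py
```

```text
t 2.05 p [ 0.5353 -0.0261  0.1379] F [-0.18 -0.5  -0.21] open 0.004 q [-0.09  0.72  0.09  1.96 -0.14  0.45 -0.18]
rotfrac [-0.0017  0.0145  0.0219]
1 mm [-6.4  8.9] frac [-0.0255  0.0356] dz frac to .080 -0.2314
2 mm [-18.5 -39.6] frac [-0.0738 -0.1585] dz frac to .080 -0.2314
3 mm [-30.5 -88.1] frac [-0.1221 -0.3525] dz frac to .080 -0.2314
4 mm [ -42.6 -136.7] frac [-0.1704 -0.5466] dz frac to .080 -0.2314
```

>>> send_rows(commands=[-0.025, 0.036, -0.05, 0, 0.015, 0.022, 1, 0, 0, -0.05, 0, 0, 0, 1, 0, 0, -0.03, 0, 0, 0, 1, 0, 0, 0, 0, 0, 0, 1, 0, 0, 0, 0, 0, 0, 1])

```text
clock: 2.55
tool_pos: [0.5275, -0.01, 0.1035]
eef_rot: [0.555, 0.442, -0.554, 0.437]
contact_force: [-0.3, -0.0, -0.7]
opening: 0.003
```

```bash
python3 st.py; python3 - <<'E'
from plant import cams
import cv2
for n in ("top","scene"):
    c=cams.snapshot(n); 
    x0,y0,x1,y1={"top":(250,190,410,300),"scene":(95,110,255,230)}[n]
    cv2.imwrite(f"pics/a_{n}.png",cv2.resize(c["image"][y0:y1,x0:x1],None,fx=5,fy=5,interpolation=cv2.INTER_CUBIC))
E
```

```text
t 2.55 p [ 0.5275 -0.01    0.1035] F [-0.25 -0.01 -0.7 ] open 0.003 q [-0.1   0.78  0.06  1.97 -0.13  0.39 -0.16]
rotfrac [-0.004  -0.002  -0.0085]
1 mm [ 1.4 -7.2] frac [ 0.0056 -0.0288] dz frac to .080 -0.094
2 mm [-10.7 -55.7] frac [-0.0428 -0.2228] dz frac to .080 -0.094
3 mm [ -22.8 -104.2] frac [-0.0911 -0.4169] dz frac to .080 -0.094
4 mm [ -34.8 -152.7] frac [-0.1394 -0.611 ] dz frac to .080 -0.094
```

View pics/a_scene.png

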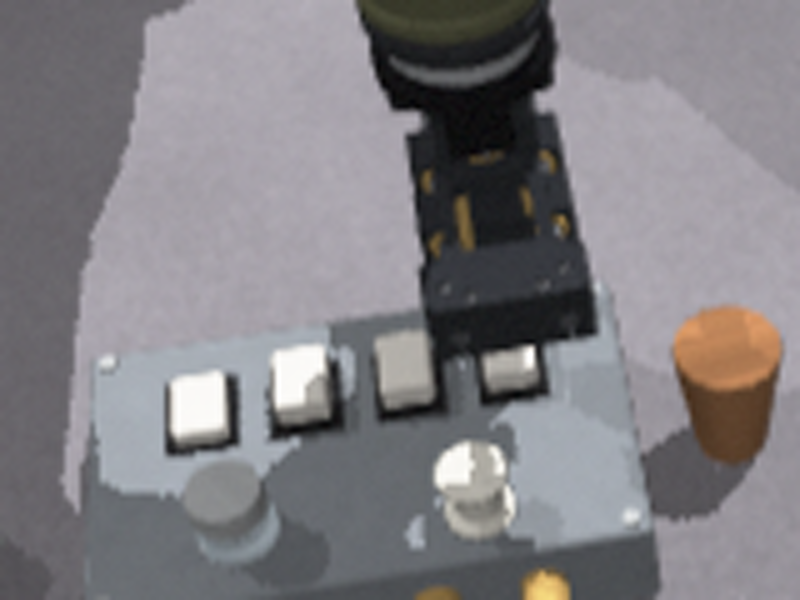

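View pics/a_top.png

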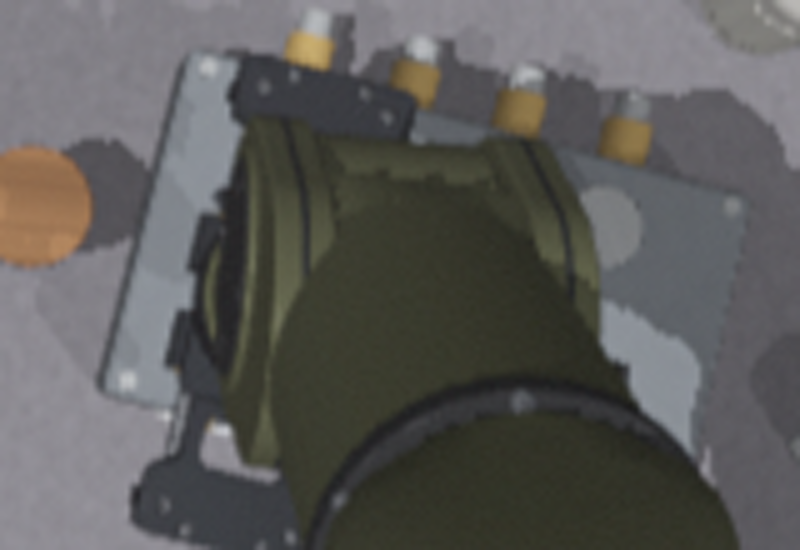

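The scene crop shows the closed fingers hanging over key 1, with the gripper body clear of the spool. The top view of the key is blocked by the arm. I'll correct the y offset in small steps.

>>> send_rows(commands=[0.005, -0.027, 0, 0.004, 0.002, 0.008, 1, 0, 0, 0, 0, 0, 0, 1, 0, 0, 0, 0, 0, 0, 1])

```text
clock: 2.95
tool_pos: [0.5298, -0.0183, 0.1048]
eef_rot: [0.553, 0.447, -0.55, 0.438]
contact_force: [-0.5, -0.4, -0.0]
opening: 0.006
```

```bash
python3 st.py
```

```text
t 2.95 p [ 0.5298 -0.0183  0.1048] F [-0.51 -0.36 -0.02] open 0.006 q [-0.08  0.78  0.05  1.97 -0.13  0.4  -0.14]
rotfrac [-0.0079 -0.0025 -0.0165]
1 mm [-0.9  1.1] frac [-0.0036  0.0042] dz frac to .080 -0.0991
2 mm [-13.  -47.5] frac [-0.052  -0.1898] dz frac to .080 -0.0991
3 mm [-25.1 -96. ] frac [-0.1003 -0.3839] dz frac to .080 -0.0991
4 mm [ -37.2 -144.5] frac [-0.1486 -0.578 ] dz frac to .080 -0.0991
```

>>> send_rows(commands=[0, 0, -0.04, 0.008, 0.002, 0.016, 1, 0, 0, -0.03, 0, 0, 0, 1, 0, 0, 0, 0, 0, 0, 1, 0, 0, 0, 0, 0, 0, 1])

```text
clock: 3.35
tool_pos: [0.5298, -0.0189, 0.0856]
eef_rot: [0.549, 0.459, -0.542, 0.441]
contact_force: [-0.6, 1.7, -0.9]
opening: 0.004
```

```bash
python3 st.py
```

```text
t 3.35 p [ 0.5298 -0.0189  0.0856] F [-0.61  1.69 -0.88] open 0.004 q [-0.05  0.81  0.02  1.97 -0.12  0.37 -0.11]
rotfrac [-0.0167 -0.0046 -0.0331]
1 mm [-0.9  1.7] frac [-0.0035  0.0069] dz frac to .080 -0.0223
2 mm [-13.  -46.8] frac [-0.0518 -0.1872] dz frac to .080 -0.0223
3 mm [-25.  -95.3] frac [-0.1001 -0.3813] dz frac to .080 -0.0223
4 mm [ -37.1 -143.8] frac [-0.1485 -0.5754] dz frac to .080 -0.0223
```

My last turn corrections had the wrong sign: rotfrac is already the turn that's needed. I'll fix that now, still above the key.

>>> send_rows(commands=[-0.004, 0.006, 0, -0.017, -0.005, -0.033, 1, 0, 0, 0, 0, 0, 0, 1, 0, 0, 0, 0, 0, 0, 1])

```text
clock: 3.65
tool_pos: [0.5287, -0.0176, 0.0853]
eef_rot: [-0.557, -0.435, 0.557, -0.436]
contact_force: [-0.8, -0.8, -0.6]
opening: 0.006
```

```bash
python3 st.py
```

```text
t 3.65 p [ 0.5287 -0.0176  0.0853] F [-0.77 -0.84 -0.63] open 0.006 q [-0.09  0.81  0.07  1.98 -0.14  0.35 -0.16]
rotfrac [0.0007 0.0001 0.0002]
1 mm [0.2 0.4] frac [0.001  0.0017] dz frac to .080 -0.0213
2 mm [-11.8 -48.1] frac [-0.0474 -0.1924] dz frac to .080 -0.0213
3 mm [-23.9 -96.6] frac [-0.0957 -0.3865] dz frac to .080 -0.0213
4 mm [ -36.  -145.1] frac [-0.144  -0.5806] dz frac to .080 -0.0213
```

>>> send_rows(commands=[0, 0, -0.016, 0, 0, 0, 1, 0, 0, 0, 0, 0, 0, 1])

```text
clock: 3.85
tool_pos: [0.5289, -0.0177, 0.0812]
eef_rot: [0.557, 0.435, -0.557, 0.436]
contact_force: [-0.6, 0.4, -0.4]
opening: 0.008
```

```bash
python3 st.py | head -1;python3 st.py | head -1
```

```text
t 3.85 p [ 0.5289 -0.0177  0.0812] F [-0.63  0.41 -0.38] open 0.008 q [-0.09  0.82  0.06  1.98 -0.14  0.34 -0.16]
t 3.85 p [ 0.5289 -0.0177  0.0812] F [-0.63  0.41 -0.38] open 0.008 q [-0.09  0.82  0.06  1.98 -0.14  0.34 -0.16]
```

>>> send_rows(commands=[0, 0, -0.01, 0, 0, 0, 1, 0, 0, 0, 0, 0, 0, 1])

```text
clock: 4.05
tool_pos: [0.5293, -0.0179, 0.0788]
eef_rot: [0.557, 0.436, -0.557, 0.436]
contact_force: [-0.5, 0.1, 3.3]
opening: 0.005
```

>>> send_rows(commands=[0, 0, -0.006, 0, 0, 0, 1, 0, 0, 0, 0, 0, 0, 1])

```text
clock: 4.25
tool_pos: [0.5293, -0.0179, 0.0777]
eef_rot: [0.557, 0.436, -0.556, 0.436]
contact_force: [-0.8, 0.2, 3.9]
opening: 0.01
```

Key 1 is tapped, at about 4 N and 2 mm down. I'll lift and go to key 2.

>>> send_rows(commands=[0, 0, 0.04, 0, 0, 0, 1, 0, 0, 0.02, 0, 0, 0, 1, -0.024, -0.095, 0, 0, 0, 0, 1, -0.024, -0.095, 0, 0, 0, 0, 1, 0, 0, 0, 0, 0, 0, 1, 0, 0, 0, 0, 0, 0, 1])

```text
clock: 4.85
tool_pos: [0.518, -0.0657, 0.095]
eef_rot: [0.558, 0.436, -0.555, 0.437]
contact_force: [0.7, 1.0, -0.1]
opening: 0.005
```

```bash
python3 st.py
```

```text
t 4.85 p [ 0.518  -0.0657  0.095 ] F [ 0.67  0.97 -0.13] open 0.005 q [ 0.01  0.79  0.05  2.   -0.11  0.35 -0.1 ]
rotfrac [-0.0003  0.0023 -0.0018]
1 mm [10.9 48.5] frac [0.0437 0.1942] dz frac to .080 -0.0602
2 mm [-1.2  0. ] frac [-0.0047  0.0001] dz frac to .080 -0.0602
3 mm [-13.2 -48.5] frac [-0.053 -0.194] dz frac to .080 -0.0602
4 mm [-25.3 -97. ] frac [-0.1013 -0.3881] dz frac to .080 -0.0602
```

>>> send_rows(commands=[-0.005, 0, -0.03, 0, 0.002, -0.002, 1, 0, 0, -0.025, 0, 0, 0, 1, 0, 0, 0, 0, 0, 0, 1])

```text
clock: 5.15
tool_pos: [0.5177, -0.0634, 0.0804]
eef_rot: [0.557, 0.436, -0.556, 0.436]
contact_force: [-0.2, -1.8, 2.0]
opening: 0.01
```

>>> send_rows(commands=[0, -0.001, -0.009, 0, 0, 0, 1, 0, 0, 0, 0, 0, 0, 1])

```text
clock: 5.35
tool_pos: [0.5177, -0.0634, 0.0779]
eef_rot: [0.557, 0.436, -0.556, 0.436]
contact_force: [-1.1, -0.8, 4.3]
opening: 0.006
```

Key 2 is tapped, at about 4.5 N and 2 mm. Now key 3.

>>> send_rows(commands=[0, 0, 0.04, 0, 0, 0, 1, 0, 0, 0.02, 0, 0, 0, 1, -0.026, -0.1, 0, 0, 0, 0, 1, -0.026, -0.1, 0, 0, 0, 0, 1, 0, 0, 0, 0, 0, 0, 1, 0, 0, 0, 0, 0, 0, 1])

```text
clock: 5.95
tool_pos: [0.5058, -0.1107, 0.0958]
eef_rot: [0.557, 0.438, -0.553, 0.437]
contact_force: [0.4, 0.8, -0.4]
opening: 0.002
```

```bash
python3 st.py
```

```text
t 5.95 p [ 0.5058 -0.1107  0.0958] F [ 0.38  0.83 -0.4 ] open 0.002 q [ 0.11  0.78  0.03  2.01 -0.08  0.34 -0.03]
rotfrac [-0.0027  0.0024 -0.0054]
1 mm [23.1 93.5] frac [0.0925 0.3738] dz frac to .080 -0.0632
2 mm [11.  44.9] frac [0.0442 0.1798] dz frac to .080 -0.0632
3 mm [-1.  -3.6] frac [-0.0041 -0.0143] dz frac to .080 -0.0632
4 mm [-13.1 -52.1] frac [-0.0525 -0.2084] dz frac to .080 -0.0632
```

>>> send_rows(commands=[-0.004, -0.014, -0.03, -0.003, 0.002, -0.005, 1, 0, 0, -0.02, 0, 0, 0, 1, 0, 0, 0, 0, 0, 0, 1])

```text
clock: 6.25
tool_pos: [0.5055, -0.1113, 0.0825]
eef_rot: [0.557, 0.436, -0.556, 0.436]
contact_force: [0.5, -0.1, 0.4]
opening: 0.005
```

```bash
python3 st.py
```

```text
t 6.25 p [ 0.5055 -0.1113  0.0825] F [ 0.51 -0.08  0.36] open 0.005 q [ 0.11  0.81  0.03  2.02 -0.08  0.32 -0.03]
rotfrac [-0.0007  0.0007 -0.0022]
1 mm [23.4 94.1] frac [0.0934 0.3764] dz frac to .080 -0.01
2 mm [11.3 45.6] frac [0.0451 0.1824] dz frac to .080 -0.01
3 mm [-0.8 -2.9] frac [-0.0032 -0.0117] dz frac to .080 -0.01
4 mm [-12.9 -51.4] frac [-0.0515 -0.2058] dz frac to .080 -0.01
```

>>> send_rows(commands=[-0.002, -0.01, -0.006, 0, 0, 0, 1, 0, 0, -0.012, 0, 0, 0, 1, 0, 0, 0, 0, 0, 0, 1])

```text
clock: 6.55
tool_pos: [0.5052, -0.113, 0.0776]
eef_rot: [0.556, 0.437, -0.556, 0.437]
contact_force: [-0.6, 0.4, 5.0]
opening: 0.003
```

Key 3 is tapped, at about 5 N and 2.4 mm. Now over to key 4, the latched one.

>>> send_rows(commands=[0, 0, 0.04, 0, 0, 0, 1, 0, 0, 0.02, 0, 0, 0, 1, -0.025, -0.1, 0, 0, 0, 0, 1, -0.025, -0.1, 0, 0, 0, 0, 1, 0, 0, 0, 0, 0, 0, 1, 0, 0, 0, 0, 0, 0, 1])

```text
clock: 7.15
tool_pos: [0.4937, -0.1623, 0.0957]
eef_rot: [0.557, 0.438, -0.554, 0.438]
contact_force: [-0.4, 1.2, 0.3]
opening: 0.01
```

```bash
python3 st.py
```

```text
t 7.15 p [ 0.4937 -0.1623  0.0957] F [-0.44  1.15  0.35] open 0.01 q [ 0.22  0.79  0.02  2.01 -0.05  0.35  0.04]
rotfrac [-0.0016  0.0023 -0.0054]
1 mm [ 35.2 145.1] frac [0.1407 0.5805] dz frac to .080 -0.0627
2 mm [23.1 96.6] frac [0.0924 0.3864] dz frac to .080 -0.0627
3 mm [11.  48.1] frac [0.0441 0.1924] dz frac to .080 -0.0627
4 mm [-1.1 -0.4] frac [-0.0043 -0.0017] dz frac to .080 -0.0627
```

>>> send_rows(commands=[-0.004, -0.002, -0.03, -0.002, 0.002, -0.005, 1, 0, 0, -0.03, 0, 0, 0, 1, 0, 0, -0.008, 0, 0, 0, 1, 0, 0, 0, 0, 0, 0, 1])

```text
clock: 7.55
tool_pos: [0.4934, -0.1589, 0.0771]
eef_rot: [0.556, 0.437, -0.556, 0.436]
contact_force: [0.0, -0.3, 0.6]
opening: 0.01
```

There's no contact at 77 mm, so key 4 is confirmed as latched. I'll correct y and step down gently.

>>> send_rows(commands=[-0.002, -0.014, -0.004, 0, 0, 0, 1, 0, 0, -0.012, 0, 0, 0, 1, 0, 0, 0, 0, 0, 0, 1])

```text
clock: 7.85
tool_pos: [0.493, -0.1619, 0.0724]
eef_rot: [0.556, 0.438, -0.556, 0.437]
contact_force: [-0.8, 0.4, -0.4]
opening: 0.006
```

>>> send_rows(commands=[0, 0, -0.004, 0, 0, 0, 1, 0, 0, 0, 0, 0, 0, 1])

```text
clock: 8.05
tool_pos: [0.4932, -0.1621, 0.0718]
eef_rot: [0.556, 0.437, -0.555, 0.437]
contact_force: [-0.3, 0.5, 1.0]
opening: 0.006
```

>>> send_rows(commands=[0, 0, -0.003, 0, 0, 0, 1, 0, 0, 0, 0, 0, 0, 1])

```text
clock: 8.25
tool_pos: [0.4931, -0.1621, 0.0717]
eef_rot: [0.556, 0.437, -0.555, 0.437]
contact_force: [-0.3, -0.3, -0.3]
opening: 0.007
```

>>> send_rows(commands=[0, 0, -0.005, 0, 0, 0, 1])

```text
clock: 8.35
tool_pos: [0.4932, -0.1621, 0.071]
eef_rot: [0.557, 0.437, -0.555, 0.437]
contact_force: [-2.5, 0.3, 9.2]
opening: 0.006
```

Key 4 has been firmly touched: the fingertip stopped at 71.0 mm, which is the latched height, so it didn't go the 2 mm below that releases it. Now I'll take the finger off and check.

>>> send_rows(commands=[0, 0, 0.03, 0, 0, 0, 1, 0, 0, 0.04, 0, 0, 0, 1, 0, 0, 0, 0, 0, 0, 1, 0, 0, 0, 0, 0, 0, 1])

```text
clock: 8.75
tool_pos: [0.4935, -0.1623, 0.09]
eef_rot: [0.557, 0.437, -0.555, 0.437]
contact_force: [0.6, -0.2, 0.0]
opening: 0.008
```

```bash
python3 st.py; python3 - <<'E'
from plant import cams
import cv2
c=cams.snapshot("scene"); x0,y0,x1,y1=(95,110,255,230)
cv2.imwrite("pics/b_scene.png",cv2.resize(c["image"][y0:y1,x0:x1],None,fx=5,fy=5,interpolation=cv2.INTER_CUBIC))
E
```

```text
t 8.75 p [ 0.4935 -0.1623  0.09  ] F [ 0.57 -0.24  0.01] open 0.008 q [ 0.22  0.8   0.02  2.01 -0.05  0.34  0.04]
rotfrac [-0.0008  0.0012 -0.0034]
1 mm [ 35.4 145.1] frac [0.1415 0.5804] dz frac to .080 -0.0398
2 mm [23.3 96.6] frac [0.0931 0.3863] dz frac to .080 -0.0398
3 mm [11.2 48.1] frac [0.0448 0.1922] dz frac to .080 -0.0398
4 mm [-0.9 -0.5] frac [-0.0035 -0.0019] dz frac to .080 -0.0398
```

View pics/b_scene.png

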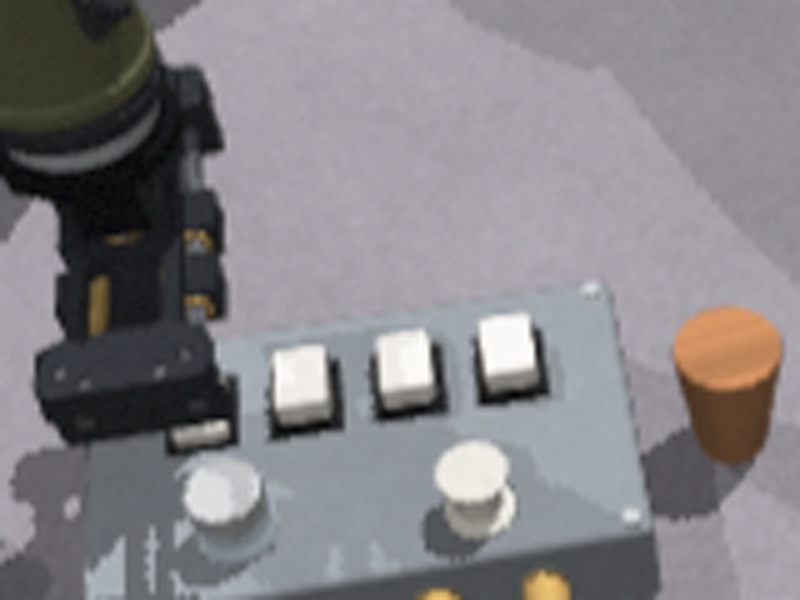

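The crop shows keys 1–3 raised and key 4 at (200,435) still low, with the finger off it. Now the release press.

>>> send_rows(commands=[-0.003, -0.002, -0.04, 0, 0, -0.003, 1, 0, 0, -0.024, 0, 0, 0, 1, 0, 0, 0, 0, 0, 0, 1])

```text
clock: 9.1
tool_pos: [0.4925, -0.1627, 0.0721]
eef_rot: [0.558, 0.436, -0.556, 0.435]
contact_force: [-0.1, 0.1, -0.7]
opening: 0.003
```

>>> send_rows(commands=[0, 0, -0.01, 0, 0, 0, 1, 0, 0, -0.01, 0, 0, 0, 1])

```text
clock: 9.3
tool_pos: [0.4925, -0.1628, 0.0673]
eef_rot: [0.558, 0.436, -0.556, 0.435]
contact_force: [-1.9, 1.2, 12.0]
opening: 0.004
```

Key 4 was pushed to 67.3 mm at 12 N, past the 69 mm release point. Now I'll take the finger off and move well clear.

>>> send_rows(commands=[0, 0, 0.04, 0, 0, 0, 1, 0, 0, 0.08, 0, 0, 0, 1, 0, 0, 0.12, 0, 0, 0, 1, 0, 0, 0.15, 0, 0, 0, 1, 0, 0.15, 0.1, 0, 0, 0, 1, 0, 0.15, 0.1, 0, 0, 0, 1, 0, 0.15, 0, 0, 0, 0, 1, 0, 0.15, 0, 0, 0, 0, 1, 0, 0.15, 0, 0, 0, 0, 1, 0, 0.15, 0, 0, 0, 0, 1, 0, 0.15, 0, 0, 0, 0, 1, 0, 0, 0, 0, 0, 0, 1])

```text
clock: 10.5
tool_pos: [0.4913, 0.1081, 0.2196]
eef_rot: [0.56, 0.434, -0.556, 0.434]
contact_force: [0.1, 0.3, -0.5]
opening: 0.008
```

```bash
python3 st.py|head -1; python3 - <<'E'
from plant import cams
from h import *
c2=cams.snapshot("scene");cv2.imwrite("pics/c_scene.png",c2["image"])
for thr in (200,215,235):
  print(thr,[(k[0].round(1).tolist(),k[1][2:]) for k in keys(c2,(105,165,235,250),thr)])
c=cams.snapshot("top");cv2.imwrite("pics/c_top.png",c["image"])
for thr in (165,):
  print(thr,[(k[0].round(1).tolist(),k[1][2:]) for k in keys(c,(270,200,410,300),thr)])
for n,a in(("scene",c2),("top",c)):
  d=cv2.absdiff(cv2.imread(f"pics/{n}0.png"),a["image"]).max(2)
  cv2.imwrite(f"pics/d_{n}.png",d)
E
```

```text
t 10.5 p [0.4913 0.1081 0.2196] F [ 0.12  0.27 -0.53] open 0.008 q [-0.38  0.56  0.11  1.96 -0.1   0.62 -0.45]
200 [([174.6, 177.7], [10, 5, 35]), ([156.0, 180.4], [8, 4, 27]), ([189.0, 205.8], [14, 9, 77]), ([135.4, 209.6], [9, 9, 46])]
215 [([174.8, 177.8], [10, 5, 32]), ([189.1, 205.8], [14, 9, 76]), ([135.2, 209.4], [9, 9, 41])]
235 [([189.1, 206.1], [13, 8, 55])]
165 [([322.1, 214.6], [14, 10, 87]), ([374.6, 233.7], [7, 13, 49]), ([322.0, 263.5], [11, 8, 62]), ([342.8, 269.5], [10, 9, 53]), ([338.4, 287.9], [58, 17, 100])]
```

View pics/c_scene.png

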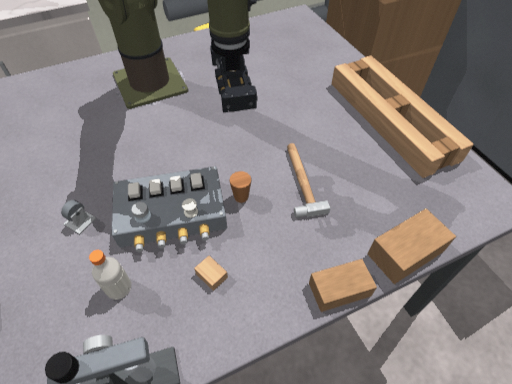

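View pics/c_top.png

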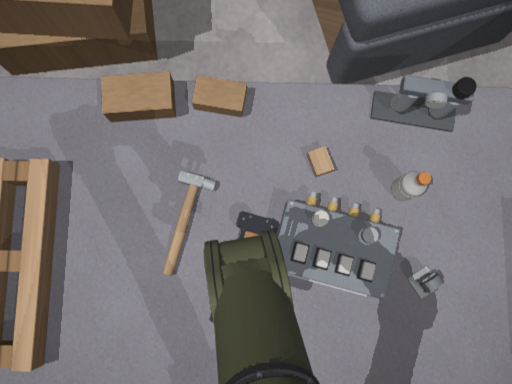

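The arm is clear and everything stands in place, but its shadow covers the keys. I'll move further left for a clean measurement.

>>> send_rows(commands=[-0.06, 0.15, 0, 0, 0, 0, 1, -0.06, 0.15, 0, 0, 0, 0, 1, -0.06, 0.15, 0, 0, 0, 0, 1, -0.06, 0.15, 0, 0, 0, 0, 1, -0.06, 0.15, 0, 0, 0, 0, 1, -0.06, 0.15, 0, 0, 0, 0, 1, -0.06, 0.15, 0, 0, 0, 0, 1, -0.06, 0.15, 0, 0, 0, 0, 1, -0.06, 0.15, 0, 0, 0, 0, 1, -0.06, 0.15, 0, 0, 0, 0, 1, -0.06, 0.1, 0, 0, 0, 0, 1, 0, 0, 0, 0, 0, 0, 1])

```text
clock: 11.8
tool_pos: [0.3321, 0.4888, 0.2187]
eef_rot: [-0.569, -0.411, 0.571, -0.425]
contact_force: [-1.2, 0.7, 0.7]
opening: 0.003
```

```bash
python3 st.py|head -1; python3 - <<'E'
from plant import cams
from h import *
c2=cams.snapshot("scene");cv2.imwrite("pics/e_scene.png",c2["image"])
for thr in (200,225):
  print(thr,[(k[0].round(1).tolist(),k[1][2:]) for k in keys(c2,(105,165,235,250),thr)])
c=cams.snapshot("top");cv2.imwrite("pics/e_top.png",c["image"])
print([(k[0].round(1).tolist(),k[1][2:]) for k in keys(c,(270,200,410,300),165)])
d=cv2.absdiff(cv2.imread("pics/scene0.png"),c2["image"])
im=c2["image"][165:250,105:235];cv2.imwrite("pics/e_crop.png",cv2.resize(im,None,fx=5,fy=5,interpolation=cv2.INTER_CUBIC))
d2=cv2.absdiff(cv2.imread("pics/top0.png"),c["image"])
cv2.imwrite("pics/e_diff.png",d2)
E
```

```text
t 11.8 p [0.3321 0.4888 0.2187] F [-1.15  0.68  0.65] open 0.003 q [-1.19  0.68  0.23  1.7  -0.18  0.79 -1.19]
200 [([195.9, 178.2], [11, 12, 110]), ([175.3, 181.4], [11, 12, 111]), ([154.5, 184.5], [11, 12, 113]), ([133.0, 187.8], [11, 13, 125]), ([189.6, 204.6], [16, 18, 155]), ([138.8, 207.4], [15, 12, 129])]
225 [([195.9, 178.2], [11, 11, 98]), ([175.3, 181.5], [10, 12, 99]), ([154.5, 184.6], [10, 12, 107]), ([133.4, 187.9], [10, 11, 103]), ([188.8, 203.9], [14, 11, 123])]
[([320.0, 218.4], [17, 16, 202]), ([369.9, 236.0], [14, 14, 101]), ([300.3, 252.3], [14, 17, 171]), ([322.7, 258.4], [14, 17, 169]), ([345.1, 264.5], [14, 18, 169]), ([367.6, 270.6], [14, 18, 170]), ([305.4, 278.9], [46, 13, 47]), ([347.5, 290.4], [36, 10, 36])]
```

View pics/e_crop.png

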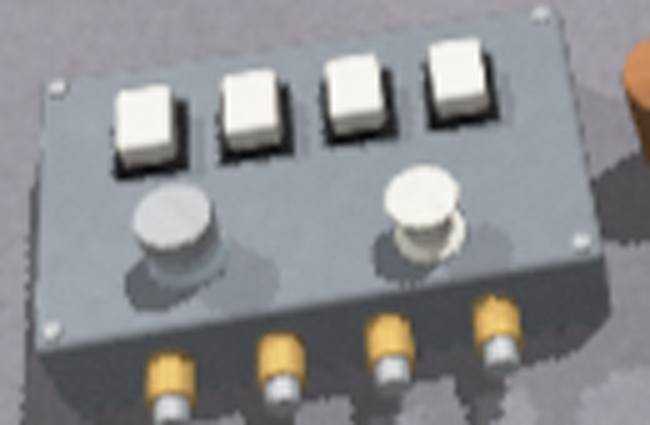

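View pics/e_diff.png

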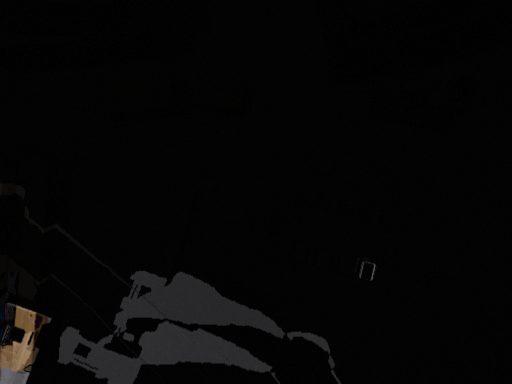

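Key 4 now lines up with the row, at (133.4,187.9) in the scene view and (367.6,270.6) in the top view. Besides the arm and its shadow, the before/after difference shows only key 4's new height at (367,270).

```bash
python3 -c "
from plant import job; print(job.finish_job())"
```

```text
the job is handed in; nothing more can be done
None
```

I tapped keys 1 to 4 from left to right with the closed fingertips, released the latched key (key 4), and handed the job in at about 12 s. The hand-in gives no verdict.

- **Taps:** Keys 1–3 took about 4–5 N and went down about 2–2.5 mm. Key 4 briefly read 9 N, right at the "solid up to about 9 N" limit. The fingertip stopped at its latched height of 71 mm, and with the finger off, the picture showed it still latched.
- **Release:** I then pressed key 4 to 67.3 mm at 12 N, took the finger off, and it sprang up.
- **Last checks:** In both camera views key 4 lines up with the raised row to within about 0.5 px (about 1–2 mm). This is from images only, so its exact height was not measured. The top-view comparison with the start shows no object moved, and the arm was well clear of everything.
- **What went wrong:** I applied two small wrist-turn corrections with the wrong sign while hovering above key 1. I put that right before any contact.

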